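# Set and lock the fruit slicer's thickness wheel

## Task

Set the fruit slicer to the stall's ring thickness: with a fingertip, flick the black thumbwheel round by its lobes, click by click, until its red lobe has clicked to rest pointing straight at the orange-tabbed lock slide. Then push the lock slide fully in with a fingertip, so that its fork straddles the red lobe. Only touch and push: do not lift or shift the pineapple half, the tub or the spoon that stand round the work.

Things in the scene. Friction and masses are not known exactly. Their poses are not given: they have to be found in the camera images.
- slicer: Fixed flat-bed slicer, 122 (x) by 350 (y) mm without its end handle, top 72 mm above the table, white rails, steel tables, on rubber feet. Origin: centre of its underside, on the table top. Its x points from the front (thumbwheel side, towards the robot) to the back, y along its length to the left as seen from the front, z up. The blade crosses its middle; the infeed table is the half to +y.
- wheel_hub (a point): On the vertical axis of the black thumbwheel, level with the top of its lobes; fixed at (-110, 70, 50) mm in the slicer's frame. The wheel lies flat, 34 to 50 mm above the table (57 at its hub): a body of radius 22 mm with six lobes 60 degrees apart, one red, 8 mm wide with round tips (radius 4) reaching 44 mm from the axis. At rest in a click one lobe points at the lock slide (slicer -y).
- wheel_front (a point): Fixed point at slicer -x of the axis, 44 mm out, 50 mm above the table. At rest in a click it lies midway between two lobes, each 30 degrees away. Under the wheel is a grey housing, radius 28 mm (34 at its foot), 31.5 mm high; this side is otherwise free, and so is the space above the wheel. The wheel turns a lift screw that lowers the infeed table by 2 mm each click.
- thumbwheel (a joint): Wheel angle (rad), growing counterclockwise from above: front lobes move to slicer -y. 0: red lobe points at the lock slide. Clicks at multiples of 1.047; starts in a click 1 to 3 short of 0; turns both ways (-3.2 to 2.2). 2 to 4 N at a lobe tip turns it. One click: draw a fingertip, 8 to 12 mm inside the tip circle, past the front to -y; the lobe it carries springs on by itself past the front.
- red_lobe (a point): Outermost point of the red lobe, at its top edge, 44 mm from the wheel's axis, 50 mm above the table.
- lock_slide (a joint): Travel of the lock slide in m: 0 out, 0.014 fully in (hard stop); starts 0 to 2 mm in. It moves to slicer +y, towards the wheel axis, and stays where left (about 2 N friction). Its two steel prongs pass either side of the lobe in front of them with 2.5 mm to spare, only while the wheel rests in a click, and then lock the wheel.
- lock_tab (a point): Top edge of the outer (slicer -y) face of the slide's orange thumb tab, mid-width; moves with the slide. Push this face to slicer +y. Tab 26 mm wide (x), 9 thick (y), from 34 to 58 mm above the table; straight to slicer -y of the wheel axis, outer face 91 mm from it when out.
- lock_bed (a point): Middle of the outer (slicer -y) top edge of the grey bed under the lock slide, 31 mm above the table, fixed. The bed is 36 mm wide and ends here, 8 mm beyond the tab's outer face (slide out); its guide cheeks beside the slide reach 40 mm above the table. Beyond it the table is free as far as the tub.
- pineapple_half: Bystander: loose trimmed pineapple half, 107 x 105 x 64 mm, near the left front of the slicer. Origin: centre of its underside.
- tub: Bystander: loose white tub with a foil lid and strawberries printed on it, 72 mm across, 71 mm high, in front of the slicer's right half. Origin: centre of its underside.
- teaspoon: Bystander: loose teaspoon, 132 x 28 x 11 mm, lying in front of the thumbwheel and lock slide. Origin: centre of its underside.

How it is judged:
By the outcome, as a careful person would: the job done as asked, in the order asked, and still so for the second after the job is handed in, with the robot touching nothing.
It also fails if it takes over 51 s, if anything falls off the work surface, if the arm or the gripper's body presses on something with over 40 N, if the wrist force passes 120 N, or if a joint passes its speed limit or range.

## Robot

A 6-joint arm with a two-finger parallel gripper is mounted at the origin on a cart in front of the work surface, level with it; the furniture and walls round the work are solid. World frame = base frame: x ahead of the robot, y to its left, z up, the work surface at z = 0. Lengths are in m, angles in rad, forces in N, time in s.
With the tool pointing down it reaches from about 0.35 to 0.975 m from the base axis. Payload 4.9 kg.
Tool frame: the origin (TCP) lies at the very end of the fingers, on their centre line; the grasp point (between the pads) lies 19 mm behind it; z points along the fingers, y is the line along which they close (so a half turn about z gives the same grasp; the last joint's range is limited). The gripper opens to 85 mm and grips with 20 to 120 N. Pads are 22 mm wide; open, the fingers measure 114 mm over their backs; the gripper's body (76 mm by 85 mm) begins 54 mm behind the grasp point. The pads swing forward as they close: fully open they stand 13 mm farther back than shut.
Start: joints at [-1.36, 0.053, 1.613, -0, 1.476, -0.119], TCP at [0.202, -0.591, 0.231] pointing down, gripper open.
Joint ranges: [-3.01, 3.01], [-1.01, 2.22], [0.06, 2.58], [-1.02, 4.17], [0.09, 2.62], [-3.14, 3.14]. Speed limits (rad/s): [2.57, 2.57, 3.14, 3.14, 3.14, 3.14].

## Interface

Orientations are given as a unit quaternion [w, x, y, z].
In Python, from plant import * gives the robot as it stands.
- The arm moves only by the tool jog_arm, never from a script. Its argument "moves" is a list that holds one entry, the list of rows, each a list of 7 numbers: the finger opening in cm, from 0 to 8.54, then the shift along the tool's x, y, z in cm, then the turn, a rotation vector about the tool's x, y, z in rad. A call has 1 to 20 rows; each row shifts and turns the commanded pose from where the row before left it, along the tool's axes as they then stand; what a row does not reach is not made up. A row lasts 1/12 s, in which the tool goes at most 41.7 mm and 7.16 degrees, less where a joint would pass 70% of its speed; a pose out of reach is approached as far as the arm can. A call is refused whole if a number of a shift passes 4.17 or a number of a turn 0.125, either way. A call with a gripper value outside its range is refused whole. The fingers move at their own pace and stop on an object; the grip force is fixed at half the most. Time passes only in rows, so rows that do not move let the fingers close. It gives the time, the measured TCP pose, the force, the opening and the grip force at its end, in the units of the state.
- state(): the state, without advancing time (a new reading comes with each control period).
- grab_frame(name): name is "scene" or "top"; returns a dict with "color" (480x640x3 uint8, blue, green, red), "depth" (480x640 float32, m along the optical axis (not along the pixel's ray), 0 where there is no reading), "fx", "fy", "cx", "cy" (pixels), "R" (3x3) and "t" (3): a world point X has camera coordinates R X + t. Camera axes: x right, y down, z forward; pixel columns grow to the right and rows downward; lengths in m; the calibration is good to about 2 mm. A picture is of the moment at which its call begins.
- job_done(): hands the job in; it is judged then, once.
Trained networks look in a picture, given as the dict that the camera call returned (one of the last four; its "shot" number tells which), for a name from the list of things; names that differ only in an ending like _2 or _b are one class to them, and where a whole thing is asked for, a point or a joint stands for the part that bears it (a point fixed in the world has none). Each returns a list of dicts, best first, with "p" (0 to 1); they miss things now and then, are a little off and sometimes report something else, mostly with a low value. They report only what shows in the picture. A call takes as long as a camera call.
- recognise(name, picture): "rect" ([centre column, centre row, width, height] in pixels, round what is visible of it).
- regions_of(name, picture): "pixels" (480x640 bool, what is visible of it) and "rect" ([centre column, centre row, width, height] in pixels, round what is visible of it).
The state is a dict: "time": time; "joint_pos": joint angles; "joint_vel": joint speeds; "joint_efforts": joint torques, N m; "tool_pos": TCP position; "tool_rot": TCP orientation; "contact_force": force on the tool from outside, world axes, zero at the start; "ft_torque": the same for the moment, N m; "gripper_width": opening from 0.0 (shut) to 1.0 (fully open); "grasp_force": force on a finger pad.
Only numpy, scipy, OpenCV 4.12 (cv2) and the standard library are available. Lean on these libraries where they do the work, as an engineer would, in place of code of your own. Each camera call takes 0.05 s, during which the arm holds its last target. There are 200 camera calls.

## Working session

There is one attempt and no reset: what is moved stays moved. The work goes in short steps, Python scripts to look and compute and a tool call to move; the robot and the scene stay as the last step left them, time stands still between calls to the robot, and variables do not carry over. Pictures are saved under pics/ and viewed, at most 10 in all, crops included, and the job is handed in when it is done.

Besides the shell and the picture viewer there is one more tool, called after "Request:" in YAML: its name, and indented under it one key for each argument. jog_arm: Moves the arm, as the interface text tells. Its arguments: {"type":"object","properties":{"moves":{"type":"array"}},"required":["moves"]}

```bash
mkdir -p pics; ls
python3 - <<'E'
from plant import *
import cv2,numpy as np
s=state();print(s['time'],s['tool_pos'],s['tool_rot'],s['gripper_width'])
fs=[grab_frame(n) for n in("scene","top")]
for n,f in zip(("scene","top"),fs):
    cv2.imwrite(f"pics/{n}0.png",f["color"])
    print(n,f['fx'],f['cx'],f['cy'],np.round(f['R'],3).tolist(),np.round(f['t'],3))
    for k in("slicer","thumbwheel","red_lobe","lock_slide","lock_tab","pineapple_half","tub","teaspoon"):
        r=regions_of(k,f)
        if r:
            m=r[0]['pixels']&(f['depth']>0); v,u=np.nonzero(m);d=f['depth'][m]
            P=np.stack([(u-f['cx'])*d/f['fx'],(v-f['cy'])*d/f['fy'],d],1); W=(P-f['t'])@f['R']
            print(k,round(r[0]['p'],2),np.round(r[0]['rect'],1),'med',np.round(np.median(W,0),4),'lo',np.round(np.percentile(W,3,0),3),'hi',np.round(np.percentile(W,97,0),3),len(u))
E
```

```text
pics
0.0 [ 0.20228759 -0.59070242  0.23004559] [-1.03380198e-03  9.86431101e-01  1.64172506e-01 -4.85710213e-05] 1.00471468209315
scene 600.9431026891428 310.4029414019792 245.18730675148618 [[-0.744, -0.669, -0.013], [-0.293, 0.343, -0.892], [0.601, -0.66, -0.451]] [0.397 0.187 0.913]
slicer 0.75 [310.6 224.2 144.4  88.9] med [ 0.5617 -0.0461  0.0599] lo [ 0.468 -0.25   0.004] hi [0.659 0.091 0.068] 7349
thumbwheel 0.25 [310.4 224.7 147.9  91.7] med [ 0.562  -0.0492  0.0586] lo [ 0.468 -0.253  0.   ] hi [0.661 0.095 0.068] 7662
red_lobe 0.8 [338.4 243.1  45.3  25.8] med [ 0.4874 -0.0269  0.0436] lo [ 0.456 -0.072  0.032] hi [0.525 0.003 0.051] 588
lock_slide 0.59 [358.6 229.4  16.1  18.5] med [ 0.4955 -0.1155  0.0412] lo [ 0.483 -0.125  0.033] hi [ 0.511 -0.09   0.054] 189
pineapple_half 0.66 [308.6 280.8  55.5  49.2] med [0.43   0.1215 0.0539] lo [0.402 0.067 0.005] hi [0.482 0.149 0.061] 2301
tub 0.69 [410.8 214.4  15.7  43.1] med [ 0.4616 -0.2538  0.0452] lo [ 0.34  -0.293 -0.001] hi [ 0.487 -0.077  0.137] 518
teaspoon 0.69 [420.6 250.1  48.2  23. ] med [ 0.3571 -0.179   0.0017] 
[... 509 characters left out ...]
1 -0.0393  0.0491] lo [ 0.46  -0.067  0.041] hi [ 0.526 -0.006  0.055] 630
lock_slide 0.75 [380.4 258.9  19.   15.7] med [ 0.496  -0.1124  0.0438] lo [ 0.483 -0.129  0.03 ] hi [ 0.51  -0.091  0.059] 292
lock_tab 0.69 [379.5 257.2  22.   21. ] med [ 0.4977 -0.1141  0.0446] lo [ 0.484 -0.128  0.04 ] hi [ 0.51  -0.092  0.059] 247
pineapple_half 0.74 [273.4 285.4  53.7  57.3] med [0.4466 0.0979 0.0619] lo [0.405 0.055 0.034] hi [0.489 0.142 0.066] 2117
tub 0.94 [468.5 275.5  40.4  37.2] med [ 0.4595 -0.2784  0.0694] lo [ 0.429 -0.312  0.033] hi [ 0.488 -0.247  0.074] 1169
teaspoon 0.83 [413.8 315.4  17.9  67.7] med [ 0.3589 -0.1808  0.0051] lo [ 0.326 -0.197 -0.002] hi [ 0.445 -0.161  0.012] 457
```

Run:
```python
import cv2,numpy as np
t=cv2.imread('pics/top0.png')[200:350,240:500];s=cv2.imread('pics/scene0.png')[170:320,220:480]
a=[cv2.resize(i,(780,450),interpolation=cv2.INTER_CUBIC) for i in(t,s)]
cv2.imwrite('pics/c1.png',a[0]);cv2.imwrite('pics/c2.png',a[1])
```

```text
(no output)
```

View pics/c1.png

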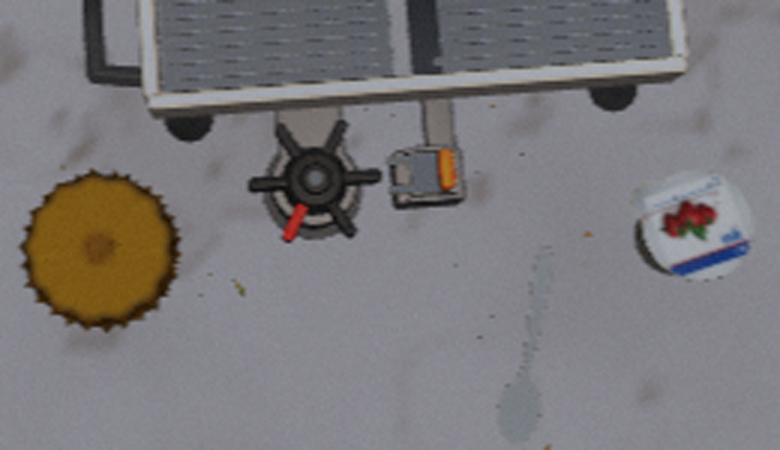

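View pics/c2.png

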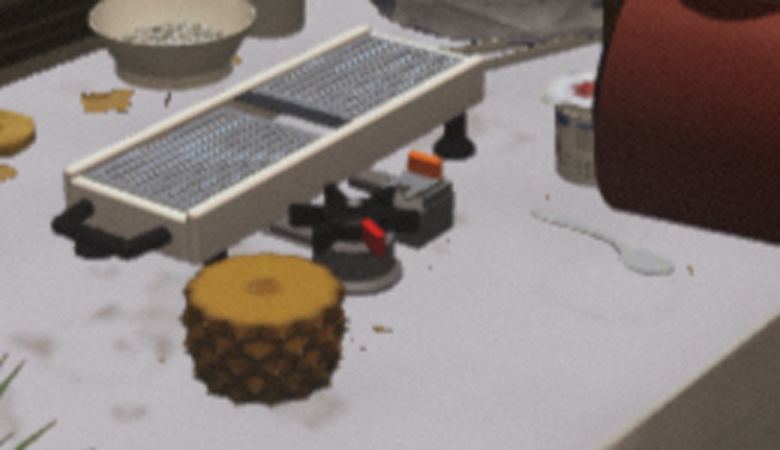

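Crop c1 (top view): the hub is at crop (315,178) and the red lobe at (294,223), front-left and two clicks short. The orange tab is at (449,170). The spoon, tub and pineapple are clear of the wheel's front. c2 agrees. Next I fit the slicer frame precisely.

```bash
cat > h.py <<'E'
from plant import *
import cv2,numpy as np
def plane(f,u,v,z):
    d=np.stack([(np.asarray(u)-f['cx'])/f['fx'],(np.asarray(v)-f['cy'])/f['fy'],np.ones(np.shape(u))],-1)@f['R']
    c=-f['R'].T@f['t']; return (c+d*((z-c[2])/d[...,2])[...,None])[...,:2]
def cloud(f):
    v,u=np.indices(f['depth'].shape);d=f['depth']
    return (np.stack([(u-f['cx'])*d/f['fx'],(v-f['cy'])*d/f['fy'],d],-1)-f['t'])@f['R']
def masks(f):
    h=cv2.cvtColor(f['color'],cv2.COLOR_BGR2HSV);H,S,V=[h[...,i].astype(int) for i in range(3)]
    W=cloud(f); box=(abs(W[...,0]-.49)<.06)&(abs(W[...,1]+.08)<.11)&(f['depth']>0)
    return box&((H<5)|(H>174))&(S>130), box&(H>=6)&(H<20)&(S>150), box&(V<75)&(W[...,2]>.04), W
def show(f,hub=None):
    r,o,b,W=masks(f)
    out=[]
    for m,z in((r,.05),(o,.058)):
        v,u=np.nonzero(m);p=plane(f,u,v,z);out.append(p)
        print(len(u),'plane mean',p.mean(0).round(4),'depth mean',W[m].mean(0).round(4),'min',W[m].min(0).round(3),'max',W[m].max(0).round(3))
    return out
E
python3 - <<'E'
from h import *
for n in("top","scene"):
    f=grab_frame(n);print(n);show(f);r,o,b,W=masks(f)
    M=W[(W[...,2]>.062)&(W[...,2]<.08)&(W[...,0]>.46)&(W[...,0]<.72)&(W[...,1]>-.3)&(W[...,1]<.12)&(f['depth']>0)]
    reg=regions_of("slicer",f)[0]['pixels']&(W[...,2]>.06)&(W[...,2]<.08)
    rc=cv2.minAreaRect(W[reg][:,:2].astype(np.float32));print('rect',rc,'z',np.median(W[reg][:,2]))
    tw=[x for x in regions_of("thumbwheel",f)]
    # dark lobes at z .05: circle by depth points above 0.045
    w=W[b&(W[...,2]<.062)&(abs(W[...,1]+.04)<.05)&(W[...,0]<.53)]
    print('dark',len(w),w.mean(0).round(4),w.min(0).round(4),w.max(0).round(4))
    hub=w[w[:,2]>.053]; print('hubtop',len(hub),hub.mean(0).round(4) if len(hub) else 0)
f=grab_frame("top");print(plane(f,[345.],[259.3],np.array(.057)))
E
```

```text
top
57 plane mean [ 0.466  -0.0274] depth mean [ 0.4664 -0.0275  0.0462] min [ 0.455 -0.035  0.004] max [ 0.479 -0.02   0.053]
64 plane mean [ 0.4981 -0.125 ] depth mean [ 0.4984 -0.1253  0.0554] min [ 0.486 -0.134  0.029] max [ 0.514 -0.12   0.062]
rect ((0.5783480405807495, -0.08973687887191772), (0.17792977392673492, 0.384260892868042), 3.5483269691467285) z 0.06708085677648623
dark 575 [ 0.4941 -0.0406  0.0491] [ 0.4537 -0.0826  0.0408] [0.5298 0.0016 0.0574]
hubtop 44 [ 0.4942 -0.0396  0.0545]
scene
69 plane mean [ 0.4543 -0.0099] depth mean [ 0.464  -0.0221  0.042 ] min [ 0.453 -0.041  0.033] max [ 0.478 -0.014  0.048]
58 plane mean [ 0.486  -0.1054] depth mean [ 0.4964 -0.1191  0.05  ] min [ 0.485 -0.127  0.042] max [ 0.51  -0.114  0.056]
rect ((0.607051432132721, -0.09809544682502747), (0.12698420882225037, 0.3556841313838959), 3.562669515609741) z 0.06362949943377325
dark 337 [ 0.4916 -0.034   0.0452] [ 0.4542 -0.0802  0.0401] [0.5299 0.0073 0.052 ]
hubtop 0 0
[[ 0.49215882 -0.04103163]]
```

Request:
jog_arm:
  moves:
    - [[0,0,0,0,0,0,-0.1185],[0,0,0,0,0,0,-0.1185],[0,0,0,0,0,0,-0.1185],[0,0,0,0,0,0,-0.1185],[0,0,0,0,0,0,-0.1185],[0,0,0,0,0,0,-0.1185],[0,0,0,0,0,0,-0.1185],[0,0,0,0,0,0,-0.1185],[0,0,0,0,0,0,-0.1185],[0,0,0,0,0,0,-0.1185],[0,0,0,0,0,0,-0.1185],[0,0,0,0,0,0,0]]

```text
time: 2.25
tool_pos: [0.2024, -0.5913, 0.2313]
tool_rot: [-0.0, 0.684, 0.73, 0.0]
contact_force: [-0.3, -0.8, -0.3]
gripper_width: -0.001
grasp_force: 0.0
```

Request:
jog_arm:
  moves:
    - [[0,2.87,1.385,0,0,0,0],[0,2.87,1.385,0,0,0,0],[0,2.87,1.385,0,0,0,0],[0,2.87,1.385,0,0,0,0],[0,2.87,1.385,0,0,0,0],[0,2.87,1.385,0,0,0,0],[0,2.87,1.385,0,0,0,0],[0,2.87,1.385,0,0,0,0],[0,2.87,1.385,0,0,0,0],[0,2.87,1.385,0,0,0,0],[0,2.87,1.385,0,0,0,0],[0,2.87,1.385,0,0,0,0],[0,2.87,1.385,0,0,0,0],[0,2.87,1.385,0,0,0,0],[0,2.87,1.385,0,0,0,0],[0,2.87,1.385,0,0,0,0],[0,2.87,1.385,0,0,0,0],[0,2.87,1.385,0,0,0,0],[0,2.87,1.385,0,0,0,0],[0,2.87,1.385,0,0,0,0]]

```text
time: 3.92
tool_pos: [0.4434, 0.0005, 0.2317]
tool_rot: [0.0, 0.686, 0.728, 0.0]
contact_force: [0.5, 0.5, 0.9]
gripper_width: 0.003
grasp_force: 0.0
```

Request:
jog_arm:
  moves:
    - [[0,0,0,2,0,0,0],[0,0,0,2,0,0,0],[0,0,0,2,0,0,0],[0,0,0,2,0,0,0],[0,0,0,2,0,0,0],[0,0,0,2,0,0,0],[0,0,0,0,0,0,0],[0,0,0,0,0,0,0]]

```text
time: 4.58
tool_pos: [0.4422, -0.001, 0.1105]
tool_rot: [-0.001, 0.685, 0.728, -0.001]
contact_force: [-0.2, -0.0, 0.2]
gripper_width: -0.001
grasp_force: 0.0
```

Run:
```python
from h import *
f=grab_frame("scene");g=grab_frame("top")
a=[cv2.resize(i,(780,300),interpolation=cv2.INTER_CUBIC) for i in(f['color'][190:290,220:480],g['color'][210:310,240:500])]
cv2.imwrite('pics/c3.png',np.vstack(a))
print(state()['tool_pos'])
```

```text
[ 0.44392624 -0.00129293  0.11282769]
```

View pics/c3.png

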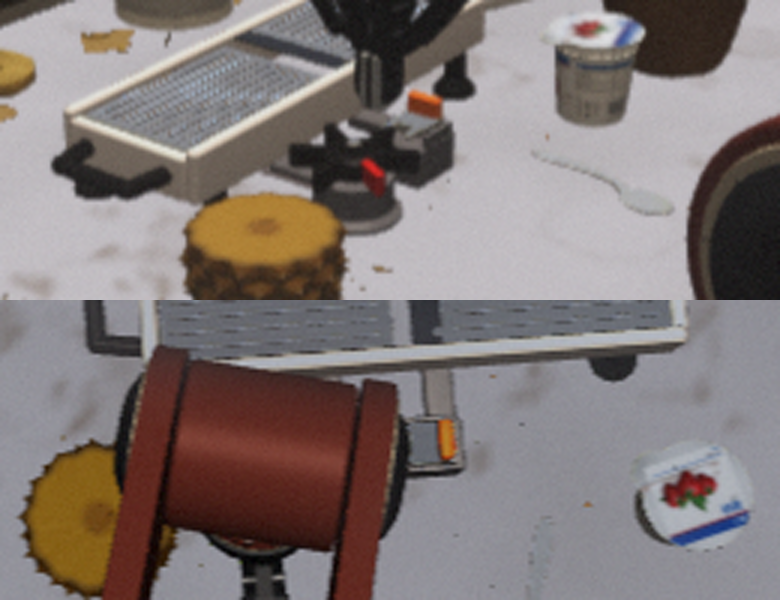

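c3: the scene view shows the shut fingers at crop (370,75), clear of everything. The wheel is unchanged, with the red lobe at (372,175). I'll take the fingertip's half-thickness from the depth image.

Run:
```python
from h import *
f=grab_frame("scene");W=cloud(f);p=np.array(state()['tool_pos']);y=np.radians(3.6)
D=W-p;X=D[...,0]*np.cos(y)+D[...,1]*np.sin(y);Y=-D[...,0]*np.sin(y)+D[...,1]*np.cos(y)
for a in np.arange(-.006,.03,.004):
    m=(f['depth']>0)&(abs(X)<.04)&(abs(Y)<.04)&(D[...,2]>=a)&(D[...,2]<a+.004)
    if m.sum()>3: print(round(a,3),m.sum(),'X',np.percentile(X[m],[3,50,97]).round(4),'Y',np.percentile(Y[m],[3,50,97]).round(4))
```

```text
-0.006 5 X [-0.0074 -0.0067  0.0044] Y [-0.0032  0.002   0.0098]
-0.002 18 X [-0.0088 -0.0053  0.0095] Y [-0.0029  0.0108  0.0152]
0.002 26 X [-0.0126 -0.0062  0.0088] Y [-0.0035  0.0108  0.0148]
0.006 34 X [-0.0146 -0.0076  0.0105] Y [-0.0033  0.0095  0.0154]
0.01 30 X [-0.0144 -0.0075  0.0122] Y [-0.0034  0.01    0.0157]
0.014 27 X [-0.0141 -0.0055  0.0107] Y [-0.0027  0.0098  0.0135]
0.018 33 X [-0.0152 -0.0076  0.01  ] Y [-0.0037  0.0097  0.0154]
0.022 31 X [-0.0145 -0.0063  0.0099] Y [-0.0015  0.0099  0.0148]
0.026 31 X [-0.015  -0.0091  0.0116] Y [-0.0036  0.0097  0.0142]
```

Request:
jog_arm:
  moves:
    - [[0,0,0.2,1.8,0,0,0],[0,0,0,1.8,0,0,0],[0,0,0,1.8,0,0,0],[0,0,0,1.85,0,0,0],[0,0,0,0,0,0,0],[0,0,0,0,0,0,0]]

```text
time: 5.23
tool_pos: [0.4452, -0.001, 0.0393]
tool_rot: [-0.0, 0.685, 0.729, -0.0]
contact_force: [0.7, 0.5, -0.3]
gripper_width: -0.0
grasp_force: 0.0
```

Request:
jog_arm:
  moves:
    - [[0,-0.4,0,0,0,0,0],[0,-0.4,0,0,0,0,0],[0,-0.4,0,0,0,0,0],[0,-0.4,0,0,0,0,0],[0,-0.4,0,0,0,0,0],[0,-0.4,0,0,0,0,0]]

```text
time: 5.73
tool_pos: [0.4447, -0.0208, 0.0394]
tool_rot: [-0.006, 0.685, 0.728, 0.002]
contact_force: [-14.3, 9.5, 2.3]
gripper_width: -0.001
grasp_force: 11.6
```

Run:
```python
from h import *
f=grab_frame("scene");g=grab_frame("top");show(f)
cv2.imwrite('pics/c4.png',cv2.resize(f['color'][190:270,280:390],(770,560),interpolation=cv2.INTER_CUBIC))
s=state();print(s['tool_pos'],s['contact_force'],s['ft_torque'])
```

```text
99 plane mean [ 0.8411 -0.4884] depth mean [0.4428 0.007  0.2508] min [ 0.43  -0.062  0.045] max [0.476 0.027 0.281]
33 plane mean [ 0.645  -0.2794] depth mean [ 0.4656 -0.0572  0.1475] min [ 0.43  -0.127  0.043] max [0.494 0.016 0.282]
[ 0.44374116 -0.02395996  0.03860425] [-9.17042032  3.89133798  7.09349642] [ 0.54684589  1.49108498 -0.0304079 ]
```

View pics/c4.png

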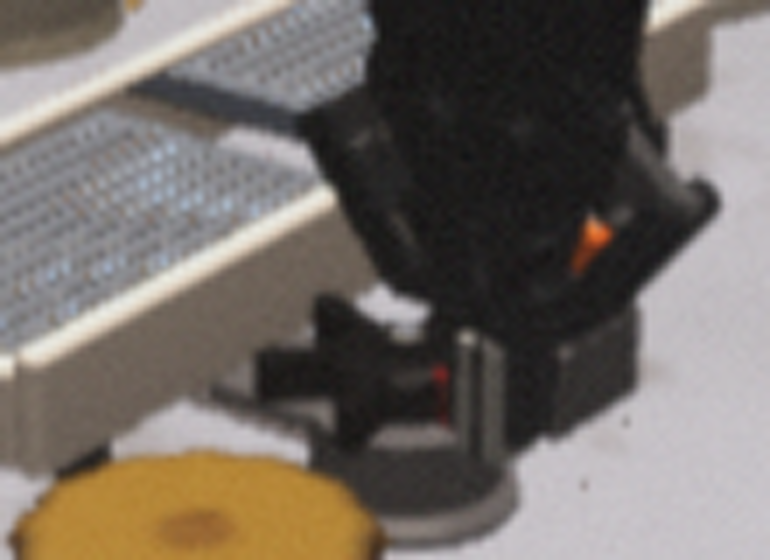

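c4: the finger, at crop (480,395), sits against the end of the red lobe. A sliver of red shows at (440,390) and the wheel has hardly turned, so the finger was not deep enough. I'll back out radially and check.

Request:
jog_arm:
  moves:
    - [[0,0,-1,0,0,0,0],[0,0,-1,0,0,0,0],[0,1.2,0,0,0,0,0],[0,1.2,0,0,0,0,0],[0,0,0,0,0,0,0]]

```text
time: 6.25
tool_pos: [0.4253, -0.0017, 0.0395]
tool_rot: [0.0, 0.684, 0.729, 0.0]
contact_force: [-0.2, -0.5, 0.9]
gripper_width: 0.002
grasp_force: 0.0
```

Run:
```python
from h import *
f=grab_frame("scene")
print(state()['tool_pos'],state()['contact_force'])
h=cv2.cvtColor(f['color'],cv2.COLOR_BGR2HSV);W=cloud(f)
m=((h[...,0]<5)|(h[...,0]>174))&(h[...,1]>130)&(abs(W[...,2]-.045)<.02)&(abs(W[...,0]-.47)<.05)&(abs(W[...,1]+.04)<.08)
print(m.sum(),W[m].mean(0) if m.any() else 0)
cv2.imwrite('pics/c5.png',cv2.resize(f['color'][190:270,280:390],(770,560),interpolation=cv2.INTER_CUBIC))
```

```text
[ 0.42546364 -0.00231124  0.03947805] [-0.08486166 -0.23627951 -0.06435371]
9 [ 0.47265725 -0.03198495  0.0412719 ]
```

View pics/c5.png

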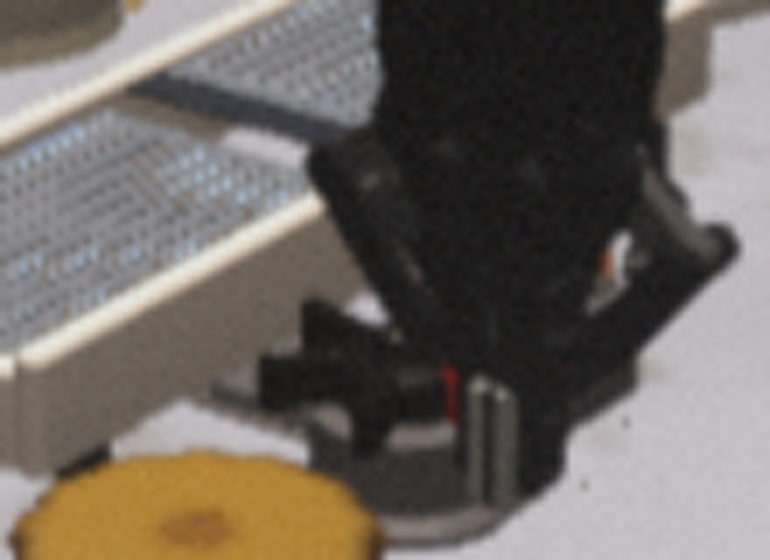

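c5: the red lobe is still partly hidden by the finger, with its edge at (450,395). The +90° lobe is at (370,430). I'll lift clear to see it properly.

Request:
jog_arm:
  moves:
    - [[0,0,0,-2.5,0,0,0],[0,0,0,-2.5,0,0,0],[0,0,0,-2.5,0,0,0],[0,0,0,0,0,0,0],[0,0,0,0,0,0,0]]

```text
time: 6.72
tool_pos: [0.4268, -0.0032, 0.1162]
tool_rot: [0.002, 0.685, 0.729, 0.001]
contact_force: [0.2, 0.6, -0.1]
gripper_width: 0.004
grasp_force: 0.0
```

Run:
```python
from h import *
f=grab_frame("scene")
print(state()['tool_pos'],state()['contact_force'])
r,o,b,W=masks(f);m=r&(W[...,2]<.06);v,u=np.nonzero(m)
print(m.sum(),u.mean(),v.mean(),W[m].mean(0))
g=cv2.imread('pics/scene0.png')
a=[cv2.resize(i[210:270,280:390],(550,300),interpolation=cv2.INTER_CUBIC) for i in(g,f['color'])]
cv2.imwrite('pics/c6.png',np.vstack(a))
```

```text
[ 0.42558779 -0.00289288  0.11445236] [ 0.48878121  0.42923258 -0.50977421]
88 348.10227272727275 246.61363636363637 [ 0.4632019  -0.03394992  0.04104778]
```

View pics/c6.png

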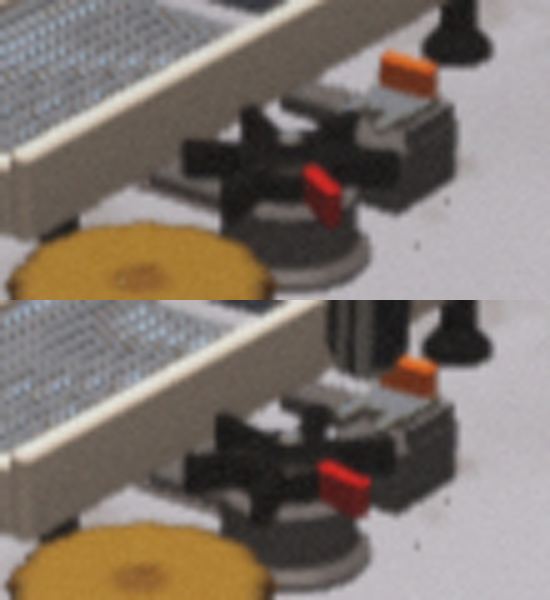

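c6: the wheel has turned about 25° and sits just before the front (red lobe at (343,488) in the lower half), so the push worked but stopped short. I'll go back in slightly deeper and complete the stroke.

Request:
jog_arm:
  moves:
    - [[0,0,0,2.5,0,0,0],[0,0,0,2.5,0,0,0],[0,0,0,2.55,0,0,0],[0,0,1.1,0,0,0,0],[0,0,1.1,0,0,0,0],[0,0,0,0,0,0,0],[0,-0.6,0,0,0,0,0],[0,-0.6,0,0,0,0,0],[0,-0.6,0,0,0,0,0],[0,-0.5,0,0,0,0,0],[0,-0.5,0,0,0,0,0]]

```text
time: 7.68
tool_pos: [0.4477, -0.0291, 0.038]
tool_rot: [-0.001, 0.685, 0.729, -0.0]
contact_force: [-1.1, 1.1, -0.7]
gripper_width: 0.001
grasp_force: 1.0
```

Request:
jog_arm:
  moves:
    - [[0,-0.4,0,0,0,0,0],[0,-0.4,0,0,0,0,0],[0,-0.4,0,0,0,0,0],[0,-0.3,0,0,0,0,0],[0,0,0,0,0,0,0],[0,0,0,0,0,0,0]]

```text
time: 8.18
tool_pos: [0.45, -0.0441, 0.0386]
tool_rot: [0.0, 0.685, 0.729, 0.0]
contact_force: [0.3, 0.3, 0.4]
gripper_width: 0.0
grasp_force: 0.0
```

Request:
jog_arm:
  moves:
    - [[0,0,-1.1,0,0,0,0],[0,0,-1.1,0,0,0,0],[0,2.1,0,0,0,0,0],[0,2.1,0,-2.5,0,0,0],[0,0,0,-2.5,0,0,0],[0,0,0,-2.5,0,0,0],[0,0,0,0,0,0,0]]

```text
time: 8.77
tool_pos: [0.4287, -0.0033, 0.1191]
tool_rot: [0.004, 0.684, 0.729, 0.003]
contact_force: [1.1, -0.4, 1.4]
gripper_width: -0.0
grasp_force: 0.0
```

Run:
```python
from h import *
f=grab_frame("scene")
print(state()['tool_pos'],state()['contact_force'])
r,o,b,W=masks(f);m=r&(W[...,2]<.06);v,u=np.nonzero(m)
print(m.sum(),u.mean(),v.mean(),W[m].mean(0))
g=cv2.imread('pics/scene0.png')
a=[cv2.resize(i[210:270,280:390],(550,300),interpolation=cv2.INTER_CUBIC) for i in(g,f['color'])]
cv2.imwrite('pics/c7.png',np.vstack(a))
```

```text
[ 0.42752306 -0.0033221   0.11673873] [0.17445427 0.00019059 0.05167691]
98 353.0 242.83673469387756 [ 0.46763785 -0.05524947  0.03988947]
```

View pics/c7.png

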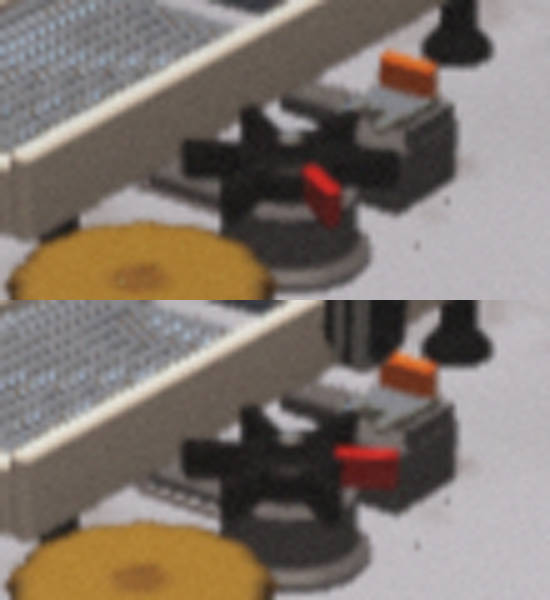

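c7: one click is done; the red lobe is at rest front-right (365,467), where the black −30° lobe used to be. I'll repeat the stroke.

Request:
jog_arm:
  moves:
    - [[0,0,0,2.5,0,0,0],[0,0,0,2.5,0,0,0],[0,0,0,2.6,0,0,0],[0,0,1.1,0,0,0,0],[0,0,1.1,0,0,0,0],[0,0,0,0,0,0,0],[0,-0.5,0,0,0,0,0],[0,-0.5,0,0,0,0,0],[0,-0.5,0,0,0,0,0],[0,-0.5,0,0,0,0,0]]

```text
time: 9.65
tool_pos: [0.4452, -0.0174, 0.0364]
tool_rot: [-0.007, 0.686, 0.728, 0.002]
contact_force: [-9.7, 28.6, 10.6]
gripper_width: 0.0
grasp_force: 14.7
```

Request:
jog_arm:
  moves:
    - [[0,-0.4,0,0,0,0,0],[0,-0.4,0,0,0,0,0],[0,-0.4,0,0,0,0,0],[0,-0.4,0,0,0,0,0],[0,-0.4,0,0,0,0,0],[0,-0.2,0,0,0,0,0],[0,0,0,0,0,0,0],[0,0,0,0,0,0,0]]

```text
time: 10.32
tool_pos: [0.4498, -0.0442, 0.0376]
tool_rot: [0.001, 0.685, 0.729, 0.0]
contact_force: [0.6, 0.6, 0.2]
gripper_width: 0.002
grasp_force: 0.0
```

Request:
jog_arm:
  moves:
    - [[0,0,-1.1,0,0,0,0],[0,0,-1.1,0,0,0,0],[0,0,0,-2.5,0,0,0],[0,0,0,-2.5,0,0,0],[0,-1,0,-2.5,0,0,0],[0,-2.5,1,-1,0,0,0],[0,-2.5,2,0,0,0,0],[0,-2.5,2,0,0,0,0],[0,-2.5,1.6,0,0,0,0],[0,-0.3,0,0,0,0,0],[0,0,0,0,0,0,0],[0,0,0,0,0,0,0]]

```text
time: 11.32
tool_pos: [0.5003, -0.1535, 0.1223]
tool_rot: [-0.0, 0.685, 0.729, 0.0]
contact_force: [-0.4, -0.3, -0.5]
gripper_width: 0.002
grasp_force: 0.0
```

Run:
```python
from h import *
f=grab_frame("scene");g=grab_frame("top")
print(state()['tool_pos'],state()['contact_force'])
for k in (f,g):
    r,o,b,W=masks(k)
    for m in(r&(W[...,2]<.06),o&(W[...,2]<.07)):print(m.sum(),W[m].mean(0).round(4))
a=[cv2.resize(i,(660,290),interpolation=cv2.INTER_CUBIC) for i in(f['color'][200:270,280:440],g['color'][220:290,300:460])]
cv2.imwrite('pics/c8.png',np.vstack(a))
```

```text
[ 0.50002664 -0.15288292  0.12214195] [ 0.23386757 -0.23483333 -0.42140176]
42 [ 0.4964 -0.0723  0.042 ]
59 [ 0.4963 -0.1191  0.0499]
51 [ 0.4947 -0.0705  0.0486]
20 [ 0.4921 -0.128   0.0525]
```

View pics/c8.png

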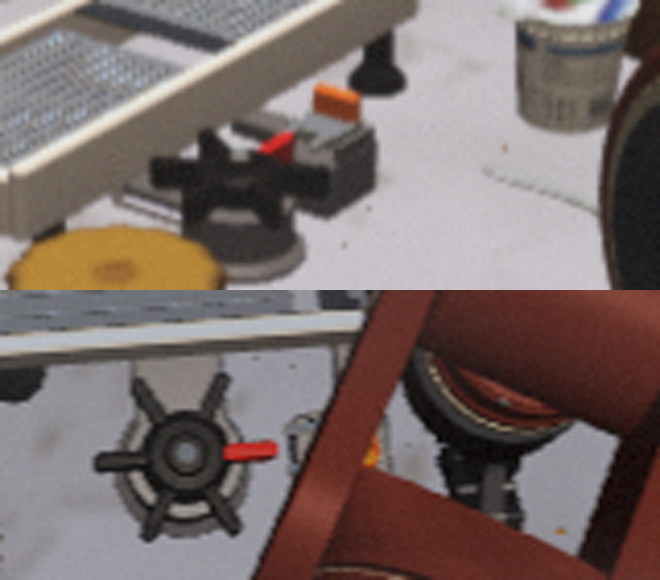

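c8: in the top half of the picture and in the overhead view, the red lobe points straight at the lock slide (tip at (272,450)) and is at rest. Now the slide push.

Request:
jog_arm:
  moves:
    - [[0,0,0,2.6,0,0,0],[0,0,0,2.6,0,0,0],[0,0,0,2.6,0,0,0],[0,0,0,0,0,0,0],[0,0.4,0,0,0,0,0],[0,0.4,0,0,0,0,0],[0,0.3,0,0,0,0,0],[0,0.3,0,0,0,0,0],[0,0.3,0,0,0,0,0],[0,0.3,0,0,0,0,0],[0,0,0,0,0,0,0]]

```text
time: 12.33
tool_pos: [0.5003, -0.1338, 0.0454]
tool_rot: [0.001, 0.685, 0.729, 0.0]
contact_force: [0.3, -1.3, 0.3]
gripper_width: 0.002
grasp_force: 0.6
```

Request:
jog_arm:
  moves:
    - [[0,0.2,0,0,0,0,0],[0,0.2,0,0,0,0,0],[0,0,0,0,0,0,0]]

```text
time: 12.58
tool_pos: [0.4993, -0.1297, 0.0444]
tool_rot: [0.0, 0.685, 0.729, 0.0]
contact_force: [1.5, -0.9, 0.7]
gripper_width: -0.002
grasp_force: 0.7
```

Request:
jog_arm:
  moves:
    - [[0,0.2,0,0,0,0,0],[0,0,0,0,0,0,0]]

```text
time: 12.75
tool_pos: [0.4992, -0.1281, 0.0444]
tool_rot: [0.0, 0.685, 0.729, -0.0]
contact_force: [0.3, -3.6, 1.6]
gripper_width: -0.003
grasp_force: 1.7
```

Request:
jog_arm:
  moves:
    - [[0,0.2,0,0,0,0,0],[0,0,0,0,0,0,0]]

```text
time: 12.92
tool_pos: [0.4991, -0.128, 0.0445]
tool_rot: [0.002, 0.684, 0.729, -0.002]
contact_force: [0.4, -10.1, -0.6]
gripper_width: 0.001
grasp_force: 5.2
```

Request:
jog_arm:
  moves:
    - [[0,0.2,0,0,0,0,0],[0,0,0,0,0,0,0],[0,0,0,0,0,0,0]]

```text
time: 13.17
tool_pos: [0.4992, -0.128, 0.0447]
tool_rot: [0.004, 0.684, 0.729, -0.003]
contact_force: [1.2, -16.3, -1.6]
gripper_width: 0.003
grasp_force: 8.3
```

Request:
jog_arm:
  moves:
    - [[0,-0.8,0,0,0,0,0],[0,-1,0,0,0,0,0],[0,-1,0,0,0,0,0],[0,0,0,-2.5,0,0,0],[0,0,0,-2.5,0,0,0],[0,0,0,-2.5,0,0,0],[0,0,0,-2.5,0,0,0],[0,-3,-1,0,0,0,0],[0,-3,-1,0,0,0,0],[0,-3,-1,0,0,0,0],[0,-3,-1,0,0,0,0],[0,-3,-1,0,0,0,0],[0,-3,-1,0,0,0,0],[0,-3,-1,0,0,0,0],[0,0,0,0,0,0,0],[0,0,0,0,0,0,0]]

```text
time: 14.5
tool_pos: [0.443, -0.3669, 0.1437]
tool_rot: [-0.001, 0.686, 0.728, 0.0]
contact_force: [0.7, 0.0, -0.7]
gripper_width: 0.002
grasp_force: 0.0
```

Run:
```python
from h import *
f=grab_frame("scene");g=grab_frame("top")
print(state()['tool_pos'],state()['contact_force'])
for k in (f,g):
    r,o,b,W=masks(k)
    for m,z in((r&(W[...,2]<.06),.05),(o&(W[...,2]<.07),.058)):
        v,u=np.nonzero(m);print(m.sum(),W[m].mean(0).round(4),plane(k,u,v,z).mean(0).round(4))
a=[cv2.resize(i,(660,290),interpolation=cv2.INTER_CUBIC) for i in(f['color'][200:270,280:440],g['color'][220:290,300:460])]
cv2.imwrite('pics/c9.png',np.vstack(a))
```

```text
[ 0.44358319 -0.36512454  0.14363842] [-0.5829701   0.9210712  -0.54570233]
41 [ 0.4938 -0.0692  0.0438] [ 0.4859 -0.0592]
62 [ 0.4965 -0.1069  0.0495] [ 0.4855 -0.0925]
50 [ 0.4946 -0.07    0.0487] [ 0.4945 -0.0699]
65 [ 0.4973 -0.1128  0.0563] [ 0.4971 -0.1127]
```

View pics/c9.png

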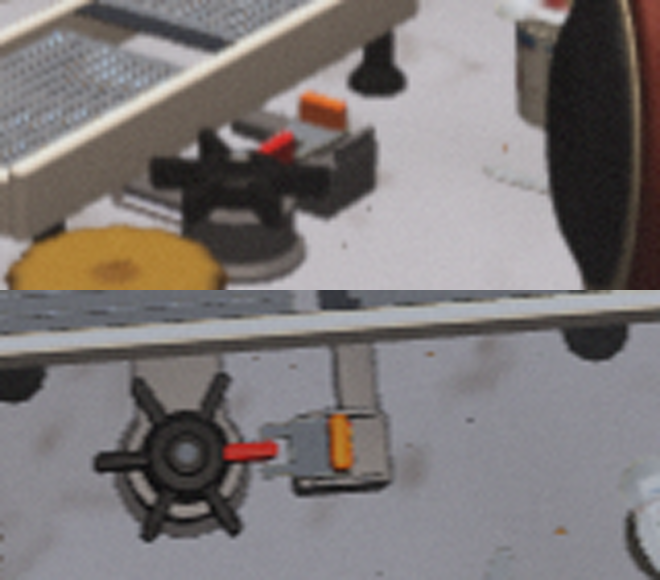

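c9: the fork straddles the red lobe (prongs at (268,428) and (268,472), lobe tip at (277,450)) and the tab has moved in by about 12 mm. A second, firmer push will confirm it is on the hard stop.

Request:
jog_arm:
  moves:
    - [[0,3,1,0,0,0,0],[0,3,1,0,0,0,0],[0,3,1,0,0,0,0],[0,3,1,0,0,0,0],[0,3,1,0,0,0,0],[0,3,1,0,0,0,0],[0,3,1,0,0,0,0],[0,0,0,2.5,0,0,0],[0,0,0,2.5,0,0,0],[0,0,0,2.5,0,0,0],[0,0,0,2.6,0,0,0],[0,0,0,0,0,0,0],[0,0,0,0,0,0,0]]

```text
time: 15.68
tool_pos: [0.4991, -0.15, 0.0419]
tool_rot: [-0.002, 0.684, 0.729, -0.001]
contact_force: [0.1, -0.3, -0.5]
gripper_width: 0.002
grasp_force: 0.0
```

Request:
jog_arm:
  moves:
    - [[0,0.8,0,0,0,0,0],[0,0.8,0,0,0,0,0],[0,0.4,0,0,0,0,0],[0,0.2,0,0,0,0,0],[0,0.2,0,0,0,0,0],[0,0.2,0,0,0,0,0],[0,0.2,0,0,0,0,0],[0,0.2,0,0,0,0,0],[0,0,0,0,0,0,0]]

```text
time: 16.43
tool_pos: [0.4999, -0.1279, 0.045]
tool_rot: [0.006, 0.684, 0.729, -0.004]
contact_force: [0.7, -20.2, -2.5]
gripper_width: -0.001
grasp_force: 10.2
```

Request:
jog_arm:
  moves:
    - [[0,-1,0,0,0,0,0],[0,-1,0,0,0,0,0],[0,-1,0,0,0,0,0],[0,0,0,-2.5,0,0,0],[0,0,0,-2.5,0,0,0],[0,0,0,-2.5,0,0,0],[0,0,0,-2.5,0,0,0],[0,-3,-1,0,0,0,0],[0,-3,-1,0,0,0,0],[0,-3,-1,0,0,0,0],[0,-3,-1,0,0,0,0],[0,-3,-1,0,0,0,0],[0,-3,-1,0,0,0,0],[0,-3,-1,0,0,0,0],[0,0,0,0,0,0,0],[0,0,0,0,0,0,0]]

```text
time: 17.77
tool_pos: [0.4432, -0.3672, 0.1431]
tool_rot: [-0.0, 0.686, 0.728, 0.0]
contact_force: [-0.0, 0.4, -0.6]
gripper_width: -0.002
grasp_force: 0.0
```

Run:
```python
from h import *
g=grab_frame("top");r,o,b,W=masks(g)
for m in(r,o):print(m.sum(),W[m].mean(0).round(4))
for k in("tub","pineapple_half","teaspoon"):
    q=regions_of(k,g);print(k,q[0]['rect'] if q else None)
print(state()['contact_force'],job_done())
```

```text
50 [ 0.4947 -0.0702  0.0491]
65 [ 0.4974 -0.1129  0.0559]
tub None
pineapple_half [272.3, 283.6, 51.0, 53.9]
teaspoon [414.6, 314.0, 18.1, 66.7]
the job is handed in; nothing more can be done
[-0.12630389  0.02093828 -0.74444742] None
```

The job is handed in: the red lobe rests in its click pointing at the lock slide, and the slide is pushed in until it stopped at the same point twice (up to 20 N), its fork straddling the lobe; the pineapple and spoon did not move, and the tub was hidden by the arm in the last picture, so I could not re-measure it.

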